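Clock a wheel blank with a plunger indicator

TASK

Take the dial indicator out of its stall and slide it along the truing stand's guide, upright and fully home against both stop posts, so that its plunger presses on the wooden wheel's rim, and let go. Then crank the wheel through one full turn, watching the dial, and leave it at rest with its high spot (deepest reading) under the plunger, the indicator still home. The rubber pad is free for changing your grip; tip nothing over.

Things in the scene. Friction and masses are not known exactly. Their poses are not given: they have to be found in the camera images.
- indicator: dial indicator: grey block 56 x 56 mm, 84 mm tall, 0.85 kg. Origin: centre of its underside, z up. A sprung steel plunger (8 mm thick) sticks out 43 mm from the middle of its +x face (the front), 28 mm above the underside; above 40 mm all four faces are plain. It starts upright in the stall, where only its front and back faces can be gripped, above the plunger.
- dial (a point): centre of the white dial, 50 mm across, on the indicator's top, with a black needle and 12 plain tick marks
- plunger (a joint): how far the plunger is pushed in, m: 0 = out, stop at 0.017. Spring 0.2 N at 0, 0.9 N at 0.014.
- needle (a joint): dial needle angle, rad, clockwise from above; 0.25 rad per mm of plunger travel. At plunger 0 the needle points to the indicator's back (local -x).
- stall: plywood storage stall, fixed: floor 6 mm thick, two cheeks 12 mm thick, 74 mm long (along local x), 96 mm tall on its local +y and -y sides, 62 mm apart inside; open on top and at both x ends. Origin: centre of its underside. The indicator stands in it, front roughly towards the stall's +x.
- rubber_pad: rubber pad (black) 130 x 130 mm, 1 mm thick, on the bench: a clear place to stand the indicator down. Origin: its centre, underside.
- truing_stand: fixed steel stand, base plate 10 mm thick. Origin: on the wheel's vertical axis, at bench height. Along its local -y runs the guide: the plate's top as floor between two lips 10 mm high, 12 mm thick, 65 mm apart, from y -0.105 to -0.202, open on top and at the far end. Two stop posts at y -0.093 to -0.105 (each 14 mm wide, 32 mm apart, tops 70 mm above the bench) end it.
- guide_home (a point): where the indicator's origin is when home: stand's local (0, -0.133, 0.010). Its front (+x) then points along the stand's +y and touches both posts, the plunger passing between them on to the rim. The posts and wheel leave only the two side faces (its local +y and -y) to grip there. Floor friction holds it against the plunger spring.
- guide_entry (a point): stand's local (0, -0.163, 0.010): indicator set down here is between the lips and its plunger still clear of the wheel; from here slide it 30 mm along the stand's +y
- wheel (a joint): turn of the wheel and crank, rad, counter-clockwise positive from above, no end stops; at 0 the knob lies along the stand's +x from the axis. Stays where left. The wheel is a plywood disc 140 mm across, 24 to 52 mm above the bench, clamped 6 mm off centre, direction unknown, under an 88 mm aluminium plate: the plunger moves smoothly (a sine) between about 2 and 14 mm in a turn.
- crank_grip (a point): point on the crank knob's axis at the height to grip it, 83 mm above the bench. The knob is an upright wooden handle 19 mm across, from 61 to 101 mm above the bench, 36 mm from the wheel's axis, spinning freely on its pin (so the gripper need not turn with it).
- glue: white glue bottle 52 mm across, 130 mm tall, loose bystander. Origin: centre of its underside.
- screw_tin: steel tin 64 mm across, 55 mm tall, loose bystander. Origin: centre of its underside.

How it is judged:
By the outcome, as a careful person would: the job done as asked, in the order asked, and still so for the second after the job is handed in, with the robot touching nothing.
It also fails if it takes over 67 s, if anything falls off the work surface, if the arm or the gripper's body presses on something with over 40 N, if the wrist force passes 120 N, or if a joint passes its speed limit or range.

ROBOT

A 6-joint arm with a two-finger parallel gripper is mounted at the origin on the work surface. World frame = base frame: x ahead of the robot, y to its left, z up, the work surface at z = 0. Lengths are in m, angles in rad, forces in N, time in s.
With the tool pointing down it reaches from about 0.25 to 0.775 m from the base axis. Payload 4 kg.
Tool frame: the origin (TCP) lies midway between the tips of the shut fingers; the grasp point (between the pads) lies 19 mm behind it; z points along the fingers, x is the direction in which the jaws open and shut, and the axes are right-handed (so a half turn about z gives the same grasp; the last joint's range is limited). The gripper opens to 94 mm and grips with 3 to 60 N. Pads are 16 mm wide; open, the fingers measure 119 mm over their backs; the gripper's body (75 mm by 177 mm) begins 78 mm behind the grasp point.
Start: joints at [-1.401, 0.087, 1.371, -0, 1.684, -0.103], TCP at [0.148, -0.53, 0.206] pointing down, gripper open.
Joint ranges: [-3.1, 3.1], [-0.76, 2.03], [0.27, 2.55], [-1.08, 4.22], [0.17, 2.65], [-2.57, 2.57]. Speed limits (rad/s): [2.79, 2.79, 3.14, 3.14, 3.14, 3.14].

INTERFACE

Orientations are given as [roll, pitch, yaw] about the fixed x, y, z axes, in that order (R = Rz(yaw) Ry(pitch) Rx(roll)).
In Python, from bench import * gives the robot as it stands.
- The arm moves only by the tool send_rows, never from a script. Its argument "rows" is one flat list of numbers, 7 for each row, row after row: the shift along the world's x, y, z in mm, then the turn, a rotation vector about the world's x, y, z in degrees, then the opening, from 0 (shut) to 1 (fully open). A call has exactly 8 rows; each row shifts and turns the commanded pose from where the row before left it; what a row does not reach is not made up. A row lasts 1/8 s, in which the tool goes at most 62.5 mm and 10.7 degrees, less where a joint would pass 70% of its speed; a pose out of reach is approached as far as the arm can. A call is refused whole if a number of a shift passes 62.5 or a number of a turn 10.7, either way. A call with a gripper value outside its range is refused whole. The fingers move at their own pace and stop on an object; the grip force is fixed at half the most. Time passes only in rows, so rows that do not move let the fingers close, or fill a call up. It gives the time, the measured TCP pose, the force and the opening at its end, in the units of the state.
- get_obs(): the state, without advancing time (a new reading comes with each control period).
- snapshot(name): name is "side" or "top"; returns a dict with "color" (420x560x3 uint8, red, green, blue), "intrinsics" (3x3 intrinsics, pixels), "distortion" ([k1, k2, p1, p2, k3] as OpenCV has them; the pictures are not rectified), "rvec" (rotation vector, rad) and "tvec" (3), from world to camera coordinates, as OpenCV has them. Camera axes: x right, y down, z forward; pixel columns grow to the right and rows downward; lengths in m; the calibration is good to about 2 mm. A picture is of the moment at which its call begins. There is no depth.
- close_job(): hands the job in, once; it reports no verdict.
The state is a dict: "time": time; "joint_positions": joint angles; "qvel": joint speeds; "joint_torque": joint torques, N m; "tool_pos": TCP position; "ee_rot": TCP orientation; "wrist_force": force on the tool from outside, world axes, zero at the start; "wrist_torque": the same for the moment, N m; "width": finger opening in m.
Only numpy, scipy, OpenCV 4.12 (cv2) and the standard library are available. Lean on these libraries where they do the work, as an engineer would, in place of code of your own. Each camera call takes 0.05 s, during which the arm holds its last target.

## Working session

There is one attempt and no reset: what is moved stays moved. The work goes in short steps, Python scripts to look and compute and a tool call to move; the robot and the scene stay as the last step left them, time stands still between calls to the robot, and variables do not carry over. Pictures are saved under pics/ and viewed, and the job is handed in when it is done.

Besides the shell and the picture viewer there is one more tool, called as name(argument=value, ...) on one line, values as JSON. send_rows: Moves the arm, as the interface text tells. Its arguments: {"type":"object","properties":{"rows":{"type":"array","items":{"type":"number"}}},"required":["rows"]}

```bash
mkdir -p pics; ls; python3 - <<'E'
from bench import *
import cv2,numpy as np
o=get_obs()
for k,v in o.items(): print(k,v)
for n in("side","top"):
    s=snapshot(n); cv2.imwrite(f"pics/{n}0.png",s["color"][:,:,::-1])
    for k in("intrinsics","distortion","rvec","tvec"): print(n,k,np.array(s[k]).tolist())
E
```

```text
pics
time 0.0
joint_positions [-1.40111457e+00  8.79431366e-02  1.37223553e+00  2.45873064e-05
  1.68357420e+00 -1.03095483e-01]
qvel [ 0.00131091 -0.00086514 -0.00140965  0.00078297  0.00053735 -0.00050041]
joint_torque [ 1.24200204e-03 -3.40173912e+01 -3.02429688e+01  7.18169357e-02
  3.28153709e-02 -1.71252500e-04]
tool_pos [ 0.14808906 -0.5291314   0.20432015]
ee_rot [-3.14134603e+00  2.14623147e-03 -1.29801609e+00]
wrist_force [ 0.25200252 -0.11274153  1.20669508]
wrist_torque [ 0.03717688 -0.01475111  0.03782888]
width 0.09406523289857961
side intrinsics [[459.4479358048349, 0.0, 275.9667416746643], [0.0, 459.4479358048349, 211.2692534906819], [0.0, 0.0, 1.0]]
side distortion [0.03959832682428073, 0.0, 0.0, 0.0, 0.0]
side rvec [0.5132725363163084, -2.645641143999654, 1.24705227109472]
side tvec [0.5007581014842362, 0.24801419733128932, 0.6741971259460224]
top intrinsics [[470.5214504668439, 0.0, 275.47988051832016], [0.0, 470.5214504668439, 219.07354464717392], [0.0, 0.0, 1.0]]
top distortion [-0.12665143947994853, 0.0, 0.0, 0.0, 0.0]
top rvec [2.12351545695079, -2.159578733368744, 0.14878499786110672]
top tvec [-0.06745032145017289, 0.572015775244343, 0.8997426962194482]
```

View pics/top0.png

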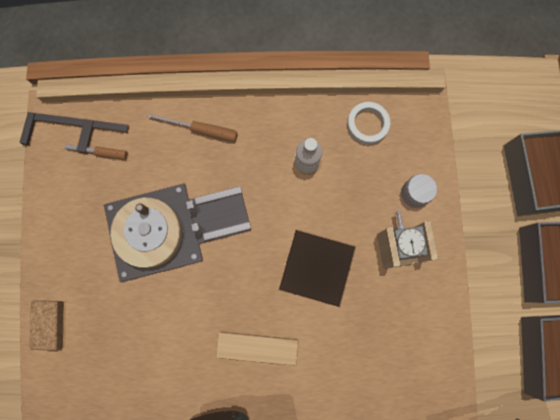

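View pics/side0.png

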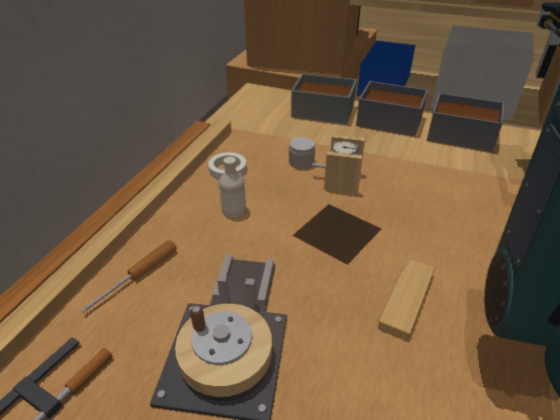

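```bash
cat > h.py <<'E'
from bench import *
import cv2,numpy as np
def P(s):
    R=cv2.Rodrigues(np.array(s["rvec"]))[0];return R,np.array(s["tvec"],float),np.array(s["intrinsics"]),np.array(s["distortion"])
def p2w(s,px,z):
    R,t,K,d=P(s)
    px=np.atleast_2d(np.array(px,float)); z=np.broadcast_to(z,len(px))
    n=cv2.undistortPoints(px.reshape(-1,1,2),K,d).reshape(-1,2)
    c=-R.T@t; ray=np.c_[n,np.ones(len(n))]@R
    return c+ray*((z-c[2])/ray[:,2])[:,None]
def w2p(s,X):
    R,t,K,d=P(s); return cv2.projectPoints(np.atleast_2d(np.array(X,float)),np.array(s["rvec"]),t,K,d)[0].reshape(-1,2)
def crop(s,name,x0,y0,x1,y1,f):
    c=s["color"][y0:y1,x0:x1,::-1]; cv2.imwrite(name,cv2.resize(c,None,fx=f,fy=f,interpolation=cv2.INTER_CUBIC))
def rep(v,n): return [v]*n
E
python3 - <<'E'
from h import *
s=snapshot("top")
crop(s,"pics/a1.png",90,170,260,290,4.5)
crop(s,"pics/a2.png",370,170,450,280,5)
R,t,K,d=P(s);print(-R.T@t)
s2=snapshot("side");crop(s2,"pics/a3.png",270,120,400,270,4)
R,t,K,d=P(s2);print(-R.T@t)
print(p2w(s,[[145,230],[411,243],[317,268],[308,155]],[.06,.09,0,.1]))
E
```

```text
[ 0.43321011 -0.0833426   0.97297046]
[0.32164229 0.5234499  0.62398552]
[[ 0.55075558  0.18141734  0.06      ]
 [ 0.51323665 -0.33394324  0.09      ]
 [ 0.47349561 -0.16074425  0.        ]
 [ 0.68533349 -0.14185902  0.1       ]]
```

View pics/a1.png

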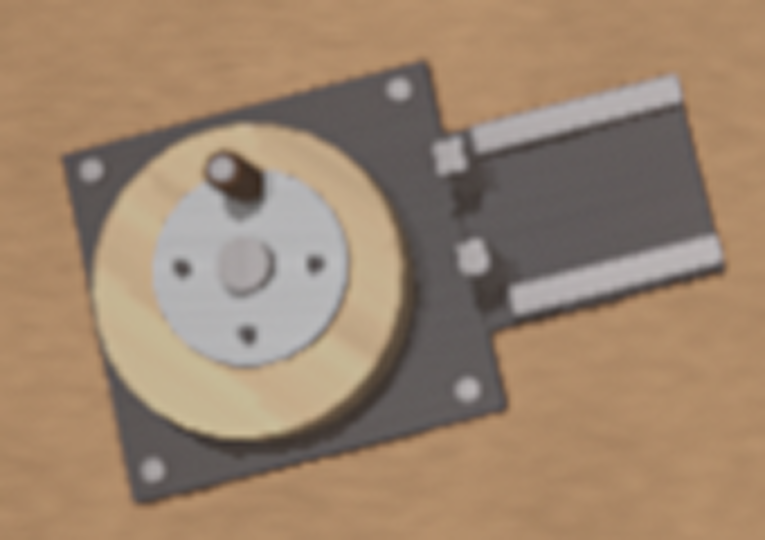

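View pics/a2.png

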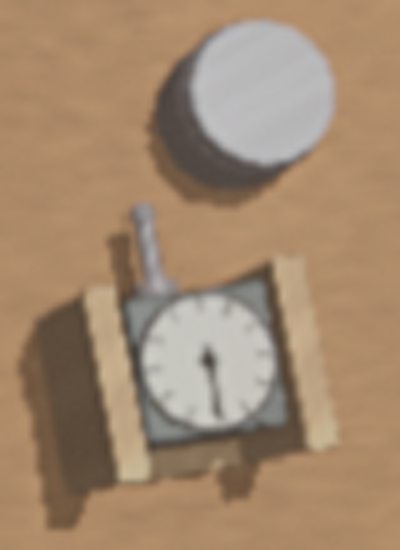

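View pics/a3.png

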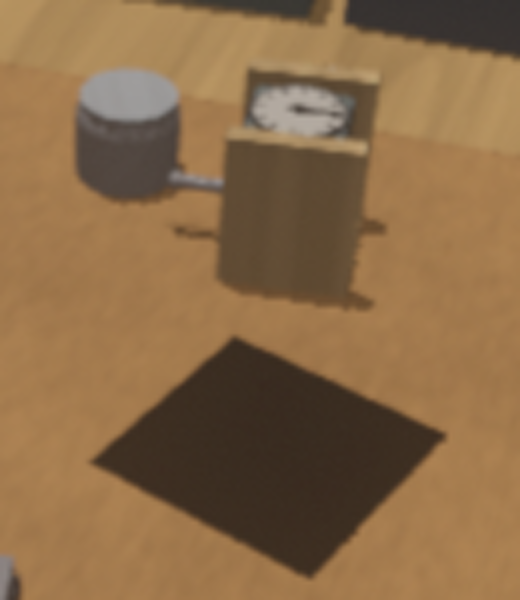

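```bash
python3 - <<'E'
from h import *
from scipy.optimize import least_squares
s=snapshot("top"); s2=snapshot("side")
def cv(u,x0,y0,f): u=np.array(u,float); return (u+.5)/f-.5+np.array([x0,y0])
def fit(L,px,sc,x0):
    L=np.array(L,float)
    def W(p):
        c,q=np.cos(p[2]),np.sin(p[2]); return np.c_[p[0]+c*L[:,0]-q*L[:,1],p[1]+q*L[:,0]+c*L[:,1],L[:,2]]
    r=least_squares(lambda p:(w2p(sc,W(p))-px).ravel(),x0); print(np.round(r.x,4),np.degrees(r.x[2]).round(2)); print(np.round(r.fun.reshape(-1,2),1).tolist()); return r.x
# lips
L=[[.0445,-.202,.02],[.0325,-.202,.02],[.0445,-.105,.02],[.0325,-.105,.02],[-.0325,-.202,.02],[-.0445,-.202,.02],[-.0325,-.105,.02],[-.0445,-.105,.02],[.023,-.099,.07],[-.023,-.099,.07]]
px=cv([[676,74],[683,100],[472,128],[478,152],[716,235],[723,266],[510,288],[517,315],[450,155],[473,257]],90,170,4.5)
st=fit(L,px,s,[.55,.18,0.2])
print("hub",p2w(s,cv([[245,265]],90,170,4.5),.065),"knob top",p2w(s,cv([[220,168]],90,170,4.5),.101))
for h in(.096,.102):
  L=[[.037,.043,h],[.037,.031,h],[-.037,.031,h],[-.037,.043,h],[.037,-.031,h],[.037,-.043,h],[-.037,-.043,h],[-.037,-.031,h]]
  fit(L,cv([[83,290],[112,287],[150,480],[120,485],[272,262],[300,255],[340,445],[308,450]],370,170,5),s,[.5,-.33,0.1])
  # side
L=[[.028,.028,.09],[.028,-.028,.09],[-.028,-.028,.09],[-.028,.028,.09],[0,0,.09],[.071,0,.034]]
ind=fit(L,cv([[125,297],[270,280],[285,432],[150,445],[208,358],[142,210]],370,170,5),s,[.5,-.33,.1])
print("dial",p2w(s,cv([[208,358]],370,170,5),.09))
# side dial
print("side dial",p2w(s2,cv([[300,109]],270,120,4),.09))
print("tin",p2w(s,cv([[262,92]],370,170,5),.055),"glue",p2w(s,[[310,145]],.13))
print("pad",p2w(s,[[295,232],[354,248],[340,304],[281,290]],.001))
E
```

```text
[0.5537 0.1818 0.2327] 13.33
[[0.2, 0.4], [-0.0, 0.1], [0.1, -0.1], [0.1, 0.1], [0.1, 0.3], [-0.1, -1.0], [-0.0, 0.1], [-0.3, -0.2], [-0.1, 0.2], [-0.0, 0.1]]
hub [[0.55312015 0.1819399  0.065     ]] knob top [[0.58998549 0.18331734 0.101     ]]
[ 0.512  -0.3338  0.1449] 8.3
[[-0.2, 0.2], [0.2, -0.2], [0.1, -0.1], [-0.1, -0.0], [-0.3, -0.5], [0.1, -0.1], [-0.1, 0.3], [0.2, 0.3]]
[ 0.5115 -0.3321  0.1449] 8.3
[[-0.3, 0.1], [0.1, -0.3], [0.0, 0.0], [-0.2, 0.1], [-0.2, -0.6], [0.2, -0.2], [0.1, 0.4], [0.4, 0.4]]
[ 0.5147 -0.3342  0.0937] 5.37
[[0.0, 0.4], [-0.4, 0.5], [0.9, -0.8], [-0.8, 0.0], [-0.1, 1.1], [0.4, -1.2]]
dial [[ 0.51665872 -0.3345187   0.09      ]]
side dial [[ 0.51493642 -0.33786309  0.09      ]]
tin [[ 0.62687206 -0.37303064  0.055     ]] glue [[ 0.69589067 -0.14412606  0.13      ]]
pad [[ 0.54892784 -0.11694947  0.001     ]
 [ 0.51330357 -0.23869466  0.001     ]
 [ 0.39899689 -0.20586555  0.001     ]
 [ 0.42977237 -0.08573025  0.001     ]]
```

send_rows(rows=[46, 24, 0, 0, 0, 10.1, 1, 46, 24, 0, 0, 0, 10.1, 1, 46, 24, 0, 0, 0, 10.1, 1, 46, 24, 0, 0, 0, 10.1, 1, 46, 24, 0, 0, 0, 10.1, 1, 46, 24, 0, 0, 0, 10.1, 1, 46, 25, 0, 0, 0, 10.1, 1, 45, 25, 0, 0, 0, 10.1, 1])

```text
time: 1.3
tool_pos: [0.5166, -0.3347, 0.2054]
ee_rot: [3.141, -0.0, 0.118]
wrist_force: [0.5, -0.0, 0.9]
width: 0.0945
```

send_rows(rows=[0, 0, -30, 0, 0, 0, 1, 0, 0, -30, 0, 0, 0, 1, 0, 0, -30, 0, 0, 0, 1, 0, 0, -25, 0, 0, 0, 1, 0, 0, -20, 0, 0, 0, 1, 0, 0, -15, 0, 0, 0, 1, 0, 0, -2, 0, 0, 0, 1, 0, 0, 0, 0, 0, 0, 1])

```text
time: 2.3
tool_pos: [0.5155, -0.336, 0.0542]
ee_rot: [3.141, -0.001, 0.112]
wrist_force: [0.0, -1.2, 0.4]
width: 0.0941
```

```bash
python3 - <<'E'
from h import *
s=snapshot("top"); s2=snapshot("side")
crop(s,"pics/b1.png",350,150,470,300,4);crop(s2,"pics/b2.png",270,60,400,220,4)
o=get_obs();print(o["tool_pos"],o["ee_rot"],o["wrist_force"])
E
```

```text
[ 0.51582188 -0.33618084  0.0547419 ] [ 3.14006398e+00 -1.64371325e-03  1.12226435e-01] [1.30121672 0.01982914 0.18670199]
```

View pics/b2.png

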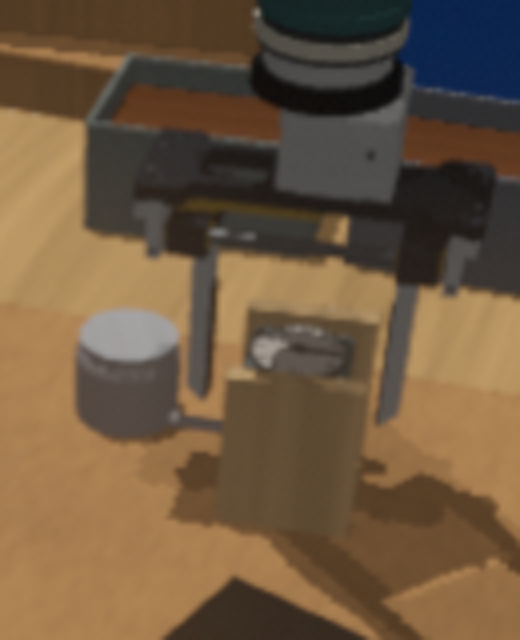

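View pics/b1.png

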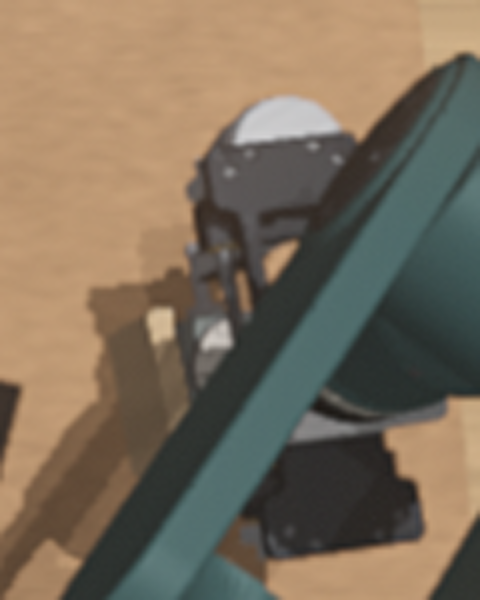

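send_rows(rows=[0, 0, 0, 0, 0, 0, 0, 0, 0, 0, 0, 0, 0, 0, 0, 0, 0, 0, 0, 0, 0, 0, 0, 0, 0, 0, 0, 0, 0, 0, 0, 0, 0, 0, 0, 0, 0, 0, 0, 0, 0, 0, 0, 0, 0, 0, 0, 0, 0, 0, 3, 0, 0, 0, 0, 0, 0, 7, 0, 0, 0, 0])

```text
invalid input
```

send_rows(rows=[0, 0, 0, 0, 0, 0, 0, 0, 0, 0, 0, 0, 0, 0, 0, 0, 0, 0, 0, 0, 0, 0, 0, 0, 0, 0, 0, 0, 0, 0, 0, 0, 0, 0, 0, 0, 0, 0, 0, 0, 0, 0, 0, 0, 4, 0, 0, 0, 0, 0, 0, 8, 0, 0, 0, 0])

```text
time: 3.4
tool_pos: [0.5136, -0.3341, 0.0624]
ee_rot: [-3.137, 0.004, 0.112]
wrist_force: [-0.3, 0.1, -9.8]
width: 0.0559
```

send_rows(rows=[0, 0, 30, 0, 0, 0, 0, 0, 0, 40, 0, 0, 0, 0, 0, 0, 40, 0, 0, 0, 0, -6, 25, 0, 0, 0, 10, 0, -8, 36, 0, 0, 0, 10, 0, -8, 36, 0, 0, 0, 10, 0, -8, 36, 0, 0, 0, 10, 0, -8, 36, 0, 0, 0, 10, 0])

```text
time: 4.4
tool_pos: [0.4763, -0.1651, 0.1745]
ee_rot: [-3.14, -0.0, 0.991]
wrist_force: [0.1, 0.5, -9.1]
width: 0.056
```

send_rows(rows=[-1, 4, 0, 0, 0, 10, 0, 0, 0, 0, 0, 0, 10, 0, 0, 0, 0, 0, 0, 10, 0, 0, 0, 0, 0, 0, 10, 0, 0, 0, -20, 0, 0, 6.9, 0, 0, 0, -35, 0, 0, 0, 0, 0, 0, -30, 0, 0, 0, 0, 0, 0, -20, 0, 0, 0, 0])

```text
time: 5.4
tool_pos: [0.4745, -0.1617, 0.0678]
ee_rot: [-3.138, -0.003, 1.804]
wrist_force: [0.4, 0.7, -9.4]
width: 0.056
```

send_rows(rows=[0, 0, -8, 0, 0, 0, 0, 0, 0, -6, 0, 0, 0, 0, 0, 0, -1, 0, 0, 0, 0, 0, 0, -1, 0, 0, 0, 0, 0, 0, -1, 0, 0, 0, 0, 0, 0, -1, 0, 0, 0, 0, 0, 0, 0, 0, 0, 0, 0, 0, 0, 0, 0, 0, 0, 0])

```text
time: 6.4
tool_pos: [0.4762, -0.1627, 0.0525]
ee_rot: [3.142, -0.0, 1.803]
wrist_force: [-0.2, -1.1, -8.9]
width: 0.0558
```

```bash
python3 - <<'E'
from h import *
for i in range(3):
  s2=snapshot("side");o=get_obs();print(o["tool_pos"],o["wrist_force"],o["wrist_torque"])
crop(s2,"pics/c2.png",250,80,430,270,3)
E
```

```text
[ 0.47621409 -0.16270004  0.05256245] [ 0.39827062 -0.16763437 -7.97844851] [ 0.04734201 -0.13180838  0.00889062]
[ 0.4761905  -0.16271104  0.05254059] [-0.94903005 -0.57312981 -9.39244601] [ 0.08000879 -0.10361421  0.02984183]
[ 0.47620725 -0.16271349  0.05252541] [-8.61610049e-01 -4.91005330e-03 -8.50155574e+00] [ 0.04849365 -0.15442036 -0.05904   ]
```

View pics/c2.png

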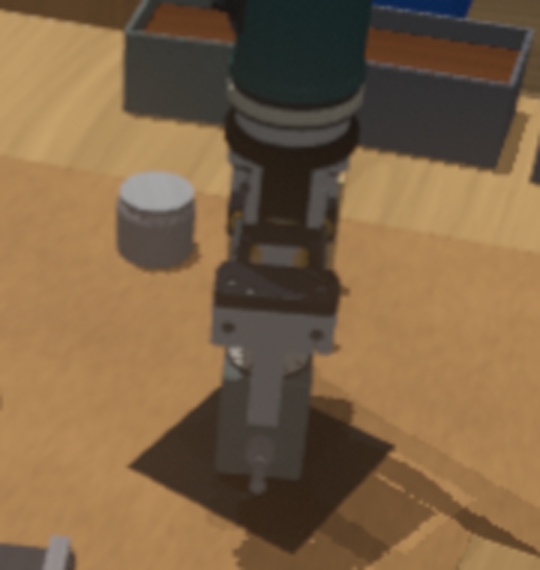

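send_rows(rows=[0, 0, -1, 0, 0, 0, 0, 0, 0, -1, 0, 0, 0, 0, 0, 0, -0.6, 0, 0, 0, 0, 0, 0, 0, 0, 0, 0, 0, 0, 0, 0, 0, 0, 0, 0, 0, 0, 0, 0, 0, 0, 0, 0, 0, 0, 0, 0, 0, 0, 0, 0, 0, 0, 0, 0, 0])

```text
time: 7.55
tool_pos: [0.4762, -0.1627, 0.0499]
ee_rot: [3.142, -0.0, 1.803]
wrist_force: [0.1, 0.2, -9.2]
width: 0.0558
```

send_rows(rows=[0, 0, -0.7, 0, 0, 0, 0, 0, 0, 0, 0, 0, 0, 0, 0, 0, -0.7, 0, 0, 0, 0, 0, 0, 0, 0, 0, 0, 0, 0, 0, -0.7, 0, 0, 0, 0, 0, 0, 0, 0, 0, 0, 0, 0, 0, 0, 0, 0, 0, 0, 0, 0, 0, 0, 0, 0, 0])

```text
time: 8.55
tool_pos: [0.4762, -0.1627, 0.0478]
ee_rot: [3.142, -0.0, 1.803]
wrist_force: [0.1, 0.2, -8.5]
width: 0.0553
```

```bash
python3 - <<'E'
from h import *
s2=snapshot("side");o=get_obs();print(o["tool_pos"],o["wrist_force"],o["wrist_torque"])
crop(s2,"pics/d2.png",300,170,380,270,6)
E
```

```text
[ 0.47619065 -0.16268274  0.04782532] [-0.89212138 -0.42979676 -9.48330893] [ 0.10675905 -0.11563946  0.02890587]
```

View pics/d2.png

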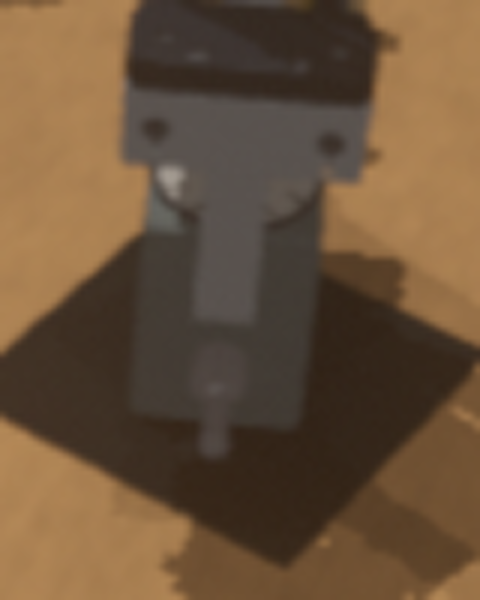

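send_rows(rows=[0, 0, -0.6, 0, 0, 0, 0, 0, 0, 0, 0, 0, 0, 0, 0, 0, -0.6, 0, 0, 0, 0, 0, 0, 0, 0, 0, 0, 0, 0, 0, -0.6, 0, 0, 0, 0, 0, 0, 0, 0, 0, 0, 0, 0, 0, 0, 0, 0, 0, 0, 0, 0, 0, 0, 0, 0, 0])

```text
time: 9.6
tool_pos: [0.4763, -0.1627, 0.0475]
ee_rot: [3.141, 0.0, 1.804]
wrist_force: [-5.2, 2.7, 4.3]
width: 0.0557
```

send_rows(rows=[0, 0, 0.8, 0, 0, 0, 0, 0, 0, 0, 0, 0, 0, 1, 0, 0, 0, 0, 0, 0, 1, 0, 0, 0, 0, 0, 0, 1, 0, 0, 0, 0, 0, 0, 1, 0, 0, 0, 0, 0, 0, 1, 0, 0, 30, 0, 0, 0, 1, 0, 0, 35, 0, 0, 0, 1])

```text
time: 10.6
tool_pos: [0.4755, -0.1624, 0.1116]
ee_rot: [-3.14, -0.002, 1.803]
wrist_force: [0.9, -0.1, 0.3]
width: 0.0939
```

send_rows(rows=[0, 0, 10, 0, 0, -10, 1, 0, 0, 0, 0, 0, -10, 1, 0, 0, 0, 0, 0, -10, 1, 0, 0, 0, 0, 0, -10, 1, 0, 0, 0, 0, 0, -10, 1, 0, 0, 0, 0, 0, -10, 1, 0, 0, 0, 0, 0, -10, 1, 0, 0, 0, 0, 0, -10, 1])

```text
time: 11.6
tool_pos: [0.4761, -0.1627, 0.1217]
ee_rot: [3.142, -0.0, 0.401]
wrist_force: [0.3, -0.1, 0.2]
width: 0.0938
```

```bash
python3 - <<'E'
from h import *
s2=snapshot("side");s=snapshot("top");o=get_obs();print(o["tool_pos"],o["wrist_force"],o["ee_rot"],o["width"])
crop(s2,"pics/e2.png",280,130,400,270,4)
crop(s,"pics/e1.png",260,190,380,320,4)
E
```

```text
[ 0.47617446 -0.16269583  0.12175263] [ 0.82903346 -1.04742259 -0.05493442] [ 3.14157703e+00 -9.61723988e-05  4.07472412e-01] 0.09396781288108663
```

View pics/e2.png

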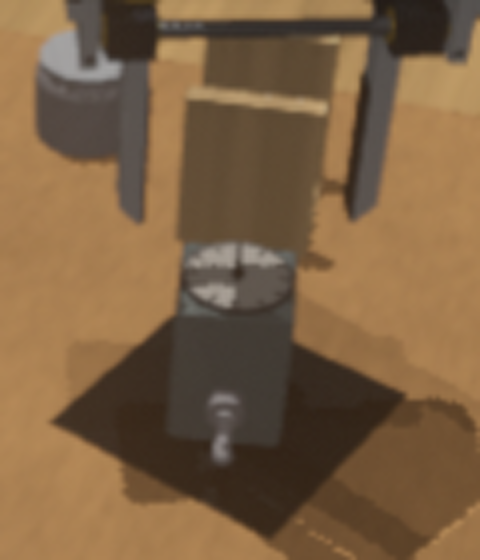

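View pics/e1.png

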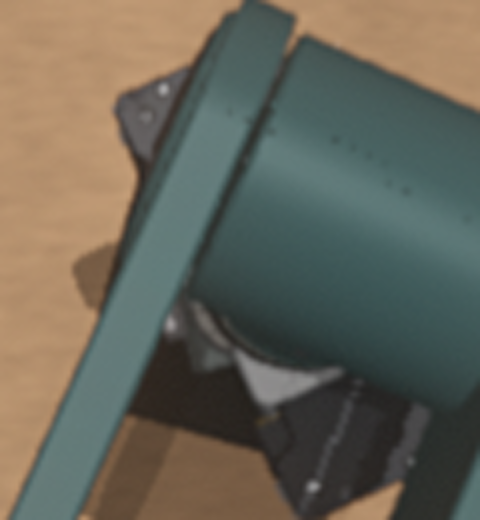

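send_rows(rows=[0, 0, -20, 0, 0, -10, 1, 0, 0, -25, 0, 0, 0, 1, 0, 0, -20, 0, 0, 0, 1, 0, 0, -9, 0, 0, 0, 1, 0, 0, 0, 0, 0, 0, 1, 0, 0, 0, 0, 0, 0, 0, 0, 0, 0, 0, 0, 0, 0, 0, 0, 0, 0, 0, 0, 0])

```text
time: 12.7
tool_pos: [0.4766, -0.1628, 0.0485]
ee_rot: [3.141, -0.001, 0.233]
wrist_force: [1.1, -1.1, 0.1]
width: 0.0673
```

send_rows(rows=[0, 0, 0, 0, 0, 0, 0, 0, 0, 0, 0, 0, 0, 0, 0, 0, 0, 0, 0, 0, 0, 0, 0, 0, 0, 0, 0, 0, 0, 0, 5, 0, 0, 0, 0, 0, 0, 20, 0, 0, 0, 0, 0, 0, 20, 0, 0, 0, 0, 0, 0, 20, 0, 0, 0, 0])

```text
time: 13.7
tool_pos: [0.4746, -0.1617, 0.1104]
ee_rot: [-3.138, 0.004, 0.233]
wrist_force: [-0.1, -0.2, -9.3]
width: 0.0561
```

```bash
python3 - <<'E'
from h import *
s2=snapshot("side");s=snapshot("top");o=get_obs();print(o["tool_pos"],o["wrist_force"],o["ee_rot"],o["width"])
crop(s2,"pics/f2.png",280,100,400,240,4)
crop(s,"pics/f1.png",230,190,380,320,4)
E
```

```text
[ 0.47677576 -0.16267884  0.11308606] [ 0.68093586 -0.32863057 -9.26654039] [ 3.14108329e+00 -1.45955637e-03  2.32695926e-01] 0.055976125192738584
```

View pics/f2.png

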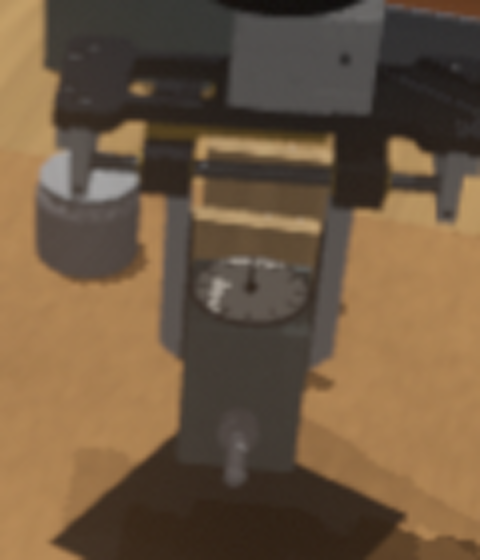

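View pics/f1.png

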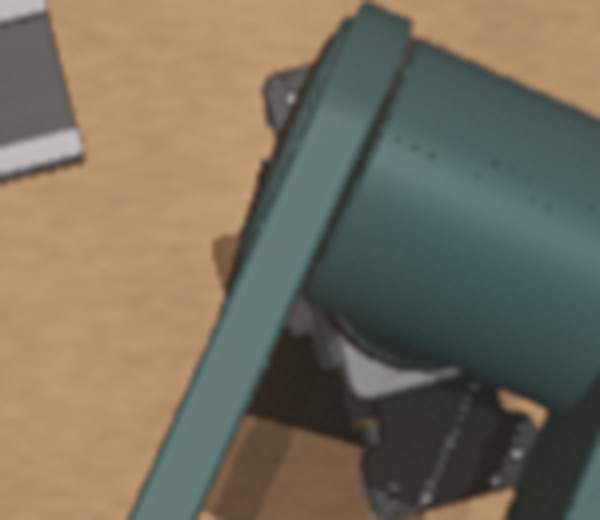

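send_rows(rows=[0, 0, 25, 0, 0, 0, 0, 16, 26, 10, 0, 0, 0, 0, 23, 37, 0, 0, 0, 0, 0, 23, 37, 0, 0, 0, 0, 0, 23, 37, 0, 0, 0, 0, 0, 23, 37, 0, 0, 0, 0, 0, 7, 11, 0, 0, 0, 0, 0, 0, 0, 0, 0, 0, 0, 0])

```text
time: 14.8
tool_pos: [0.5901, 0.0229, 0.145]
ee_rot: [-3.141, 0.005, 0.234]
wrist_force: [-0.7, -1.5, -10.5]
width: 0.056
```

```bash
python3 - <<'E'
from h import *
s2=snapshot("side");s=snapshot("top");o=get_obs();print(o["tool_pos"],o["wrist_force"],o["ee_rot"],o["width"])
st=(.5537,.1818,.2327)
def L(x,y,z):
    c,q=np.cos(st[2]),np.sin(st[2]);return [st[0]+c*x-q*y,st[1]+q*x+c*y,z]
pts=[L(a*x,y,.02) for a in(1,-1) for x in(.0325,.0445) for y in(-.105,-.202)]+[L(a*x,y,.07) for a in(1,-1) for x in(.016,.030) for y in(-.093,-.105)]
c=s2["color"][:,:,::-1].copy()
f=3;x0,y0,x1,y1=150,180,330,380
im=cv2.resize(c[y0:y1,x0:x1],None,fx=f,fy=f,interpolation=cv2.INTER_CUBIC)
for u,v in w2p(s2,pts): cv2.circle(im,(int((u-x0+.5)*f),int((v-y0+.5)*f)),2,(0,0,255),-1)
cv2.imwrite("pics/g2.png",im)
E
```

```text
[0.59007287 0.02139257 0.14618083] [-0.26138166  1.04797945 -9.17287867] [3.14151357 0.00333278 0.23197371] 0.05562257938561221
```

View pics/g2.png

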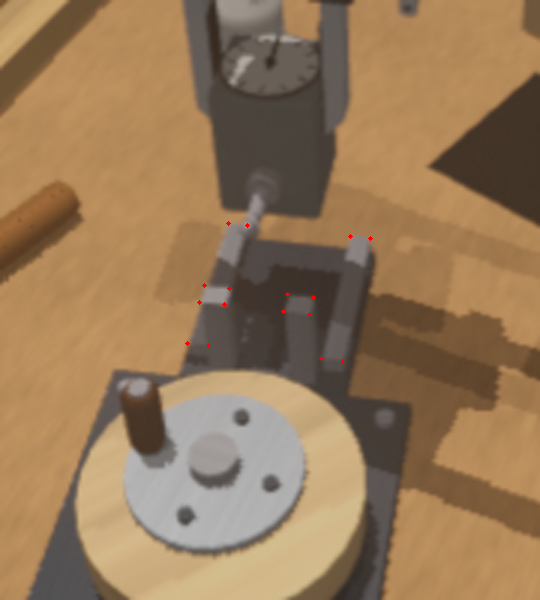

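send_rows(rows=[1, 0, -25, 0, 0, 0, 0, 0, 0, -25, 0, 0, 0, 0, 0, 0, -20, 0, 0, 0, 0, 0, 0, -10, 0, 0, 0, 0, 0, 0, -5, 0, 0, 0, 0, 0, 0, -1, 0, 0, 0, 0, 0, 0, 0, 0, 0, 0, 0, 0, 0, 0, 0, 0, 0, 0])

```text
time: 15.9
tool_pos: [0.5928, 0.0223, 0.0627]
ee_rot: [3.141, -0.002, 0.233]
wrist_force: [0.1, -0.2, -9.6]
width: 0.0558
```

```bash
python3 - <<'E'
from h import *
s2=snapshot("side");o=get_obs();print(o["tool_pos"],o["wrist_force"],o["ee_rot"],o["width"])
crop(s2,"pics/h2.png",150,170,330,370,3)
E
```

```text
[0.59264118 0.02237221 0.06254681] [-0.67761304 -0.12143872 -9.89884661] [ 3.14119460e+00 -1.35719423e-03  2.32818181e-01] 0.05557734302820334
```

View pics/h2.png

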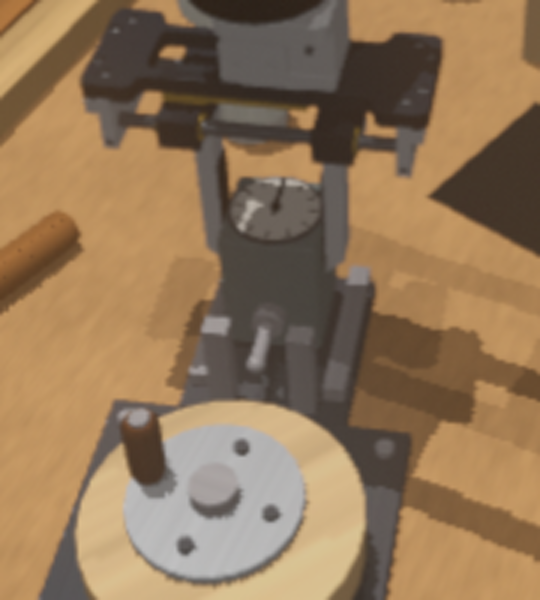

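send_rows(rows=[-1, 0, -3, 0, 0, 0, 0, 0, 0, -1, 0, 0, 0, 0, 0, 0, -0.7, 0, 0, 0, 0, 0, 0, -0.7, 0, 0, 0, 0, 0, 0, 0, 0, 0, 0, 0, 0, 0, 0, 0, 0, 0, 0, 0, 0, 0, 0, 0, 0, 0, 0, 0, 0, 0, 0, 0, 0])

```text
time: 16.95
tool_pos: [0.5911, 0.0224, 0.0581]
ee_rot: [3.141, -0.0, 0.233]
wrist_force: [-5.4, 0.5, 1.8]
width: 0.0557
```

send_rows(rows=[0, 0, 0.6, 0, 0, 0, 0, -1.2, 4.9, 0, 0, 0, 0, 0, -1.2, 4.9, 0, 0, 0, 0, 0, -1.2, 4.9, 0, 0, 0, 0, 0, -1.2, 4.9, 0, 0, 0, 0, 0, -1.1, 4.8, 0, 0, 0, 0, 0, 0, 0, 0, 0, 0, 0, 0, 0, 0, 0, 0, 0, 0, 0])

```text
time: 17.95
tool_pos: [0.5867, 0.0474, 0.0582]
ee_rot: [-3.141, -0.004, 0.233]
wrist_force: [3.2, -0.3, 2.2]
width: 0.0558
```

```bash
python3 - <<'E'
from h import *
o=get_obs();print(o["tool_pos"],o["wrist_force"],o["ee_rot"],o["width"],o["wrist_torque"])
E
```

```text
[0.5866743  0.04741639 0.05816875] [ 3.22456509 -0.26962254  2.19551505] [-3.14130372 -0.00386896  0.23289521] 0.05576919490259257 [-0.32411134 -0.66810711  0.05001793]
```

send_rows(rows=[0, 0, 0.5, 0, 0, 0, 0, -0.7, 2.9, 0, 0, 0, 0, 0, -0.2, 1, 0, 0, 0, 0, 0, 0, 0, 0, 0, 0, 0, 0, 0, 0, 0, 0, 0, 0, 0, 0, 0, 0, 0, 0, 0, 0, 0, 0, 0, 0, 0, 0, 0, 0, 0, 0, 0, 0, 0, 0])

```text
time: 18.95
tool_pos: [0.5855, 0.0492, 0.0582]
ee_rot: [3.139, -0.002, 0.232]
wrist_force: [4.0, -5.0, 2.0]
width: 0.0562
```

```bash
python3 - <<'E'
from h import *
s2=snapshot("side");o=get_obs();print(o["tool_pos"],o["wrist_force"],o["ee_rot"],o["width"],o["wrist_torque"])
crop(s2,"pics/i2.png",170,190,290,330,4)
E
```

```text
[0.58545673 0.04923788 0.05817607] [ 3.97118126 -5.06081059  3.43807013] [ 3.13871781e+00 -2.04785679e-03  2.32011916e-01] 0.055634336805306904 [-0.89305491 -0.95991991 -0.05028054]
```

View pics/i2.png

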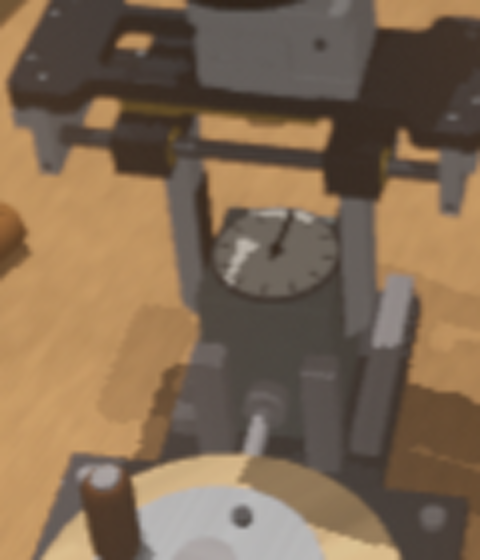

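send_rows(rows=[0, 0, 0.8, 0, 0, 0, 0, 0, 0, 0, 0, 0, 0, 0, -0.2, 1, 0, 0, 0, 0, 0, 0, 0, 0, 0, 0, 0, 0, -0.2, 1, 0, 0, 0, 0, 0, 0, 0, 0, 0, 0, 0, 0, 0, 0, 0, 0, 0, 0, 0, 0, 0, 0, 0, 0, 0, 0])

```text
time: 20.0
tool_pos: [0.5838, 0.0516, 0.0581]
ee_rot: [3.14, 0.001, 0.232]
wrist_force: [2.2, -4.6, 1.2]
width: 0.0556
```

```bash
python3 - <<'E'
from h import *
s2=snapshot("side");o=get_obs();print(o["tool_pos"],o["wrist_force"],o["ee_rot"],o["width"],o["wrist_torque"])
crop(s2,"pics/j2.png",190,230,270,320,6)
E
```

```text
[0.58381753 0.05162579 0.05813219] [ 2.76986994 -4.3808223   0.79374896] [3.13993198e+00 7.36443510e-04 2.32210854e-01] 0.055885375121740015 [-0.99653314 -0.87072559 -0.05912167]
```

View pics/j2.png

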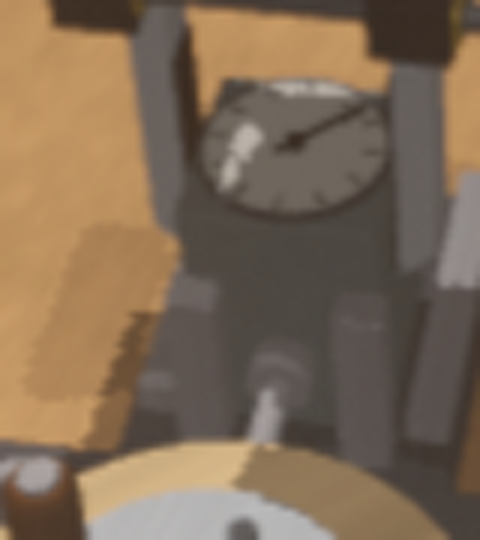

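send_rows(rows=[0, 0, 0.4, 0, 0, 0, 0, -0.2, 1, 0, 0, 0, 0, 0, 0, 0, 0, 0, 0, 0, 0, -0.2, 1, 0, 0, 0, 0, 0, 0, 0, 0, 0, 0, 0, 0, 0, 0, 0, 0, 0, 0, 0, 0, 0, 0, 0, 0, 0, 0, 0, 0, 0, 0, 0, 0, 0])

```text
time: 21.05
tool_pos: [0.5838, 0.0517, 0.0582]
ee_rot: [3.137, 0.001, 0.232]
wrist_force: [4.2, -9.1, -1.7]
width: 0.0558
```

```bash
python3 - <<'E'
from h import *
s2=snapshot("side");o=get_obs();print(o["tool_pos"],o["wrist_force"],o["ee_rot"],o["width"],o["wrist_torque"])
E
```

```text
[0.58385306 0.05169491 0.0581925 ] [ 4.80450245 -9.18882762 -1.75988314] [3.13653068e+00 8.64955678e-04 2.32122473e-01] 0.05586368860909664 [-1.4810799  -0.99470336  0.19561102]
```

send_rows(rows=[-0.2, 1, 0, 0, 0, 0, 0, 0, 0, 0, 0, 0, 0, 0, 0, 0, 0, 0, 0, 0, 1, 0, 0, 0, 0, 0, 0, 1, 0, 0, 0, 0, 0, 0, 1, 0, 0, 0, 0, 0, 0, 1, 0, 0, 0, 0, 0, 0, 1, 0, 0, 0, 0, 0, 0, 1])

```text
time: 22.1
tool_pos: [0.5833, 0.0557, 0.0587]
ee_rot: [-3.141, -0.0, 0.233]
wrist_force: [-0.7, 0.7, 0.1]
width: 0.0941
```

send_rows(rows=[0, 0, 30, 0, 0, 0, 1, 0, 0, 30, 0, 0, 0, 1, -15, -40, 20, 0, 0, 0, 1, -20, -40, 20, 0, 0, 0, 1, -20, -40, 0, 0, 0, 0, 1, -20, -40, 0, 0, 0, 0, 1, 0, 0, 0, 0, 0, 0, 1, 0, 0, 0, 0, 0, 0, 1])

```text
time: 23.1
tool_pos: [0.5086, -0.104, 0.1588]
ee_rot: [-3.141, -0.001, 0.232]
wrist_force: [0.4, -0.7, -0.3]
width: 0.0938
```

```bash
python3 - <<'E'
from h import *
s2=snapshot("side");s=snapshot("top");o=get_obs();print(o["time"],o["tool_pos"],o["wrist_force"],o["ee_rot"],o["width"],o["wrist_torque"])
crop(s2,"pics/k2.png",150,200,310,360,4)
crop(s,"pics/k1.png",90,150,260,290,4)
E
```

```text
23.2 [ 0.50882444 -0.1034221   0.15867805] [ 0.14438778 -1.06655033  0.64908834] [-3.14117094e+00 -3.56798290e-04  2.34010426e-01] 0.09405396599841925 [-0.05250867 -0.1462168   0.00923141]
```

View pics/k2.png

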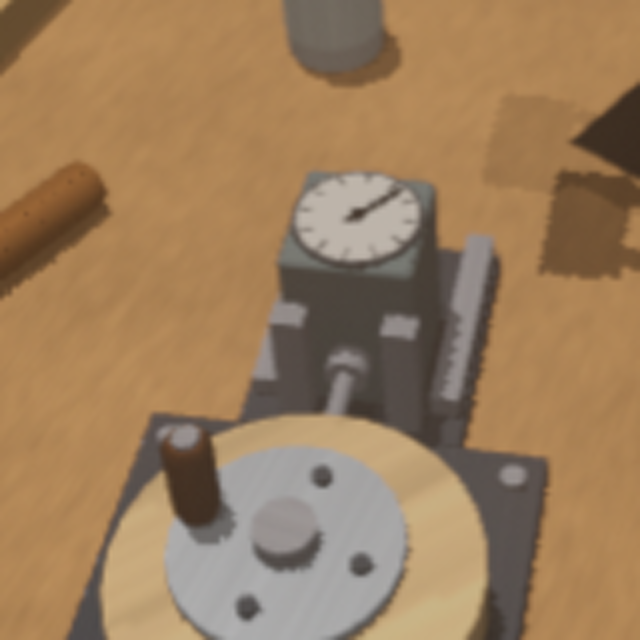

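View pics/k1.png

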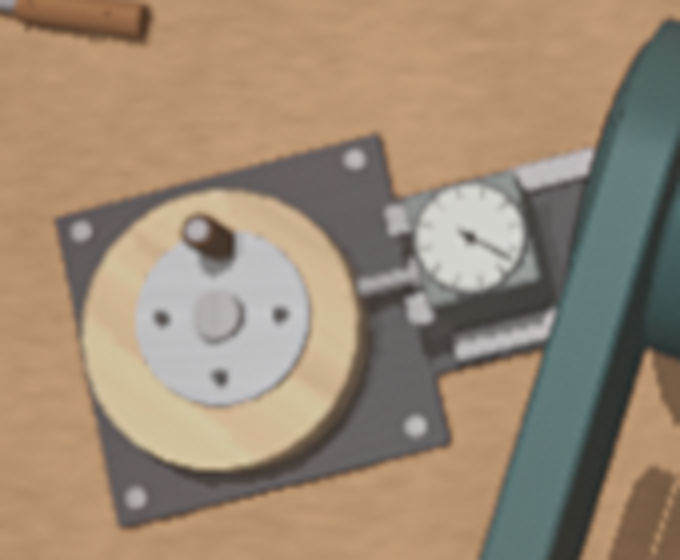

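```bash
cat >> h.py <<'E'
ST=(.5537,.1818,.2327)
def SL(x,y,z):
    c,q=np.cos(ST[2]),np.sin(ST[2]);return [ST[0]+c*x-q*y,ST[1]+q*x+c*y,z]
def rect(s,center,z,half=.045,n=360):
    """rectified view of plane z; rows: up = indicator back (-stand y), right= clockwise-consistent seen from above"""
    c,q=np.cos(ST[2]),np.sin(ST[2])
    up=np.array([q,-c]); right=np.array([up[1],-up[0]])  # clockwise from up seen from above
    g=(np.arange(n)+.5)/n*2*half-half
    U,V=np.meshgrid(g,-g)
    XY=np.array(center)[None,None]+U[...,None]*right+V[...,None]*up
    pts=np.concatenate([XY,np.full((n,n,1),z)],2).reshape(-1,3)
    px=w2p(s,pts).reshape(n,n,2).astype(np.float32)
    return cv2.remap(s["color"],px[...,0],px[...,1],cv2.INTER_CUBIC)
def needle(s,fn=None,c0=None):
    im=rect(s,SL(0,-.133,.094)[:2],.094); g=im.astype(float).min(2); n=len(g)
    # dial centre: bright blob
    sat=im.max(2).astype(int)-im.min(2)
    m=((g>150)).astype(np.uint8); m=cv2.morphologyEx(m,cv2.MORPH_CLOSE,np.ones((25,25)))
    k,lab,stt,cen=cv2.connectedComponentsWithStats(m)
    i=1+np.argmax(stt[1:,4]); cx,cy=cen[i]
    if c0 is not None: cx,cy=c0
    px=n/.09
    a=np.radians(np.arange(-90,270,1.)); r=np.linspace(.005,.016,40)*px
    prof=np.array([cv2.remap(g.astype(np.float32),(cx+r*np.sin(t)).astype(np.float32)[None],(cy-r*np.cos(t)).astype(np.float32)[None],cv2.INTER_LINEAR).mean() for t in a])
    j=np.argmin(prof); w=np.clip(np.median(prof)-prof,0,None); sl=np.arange(j-12,j+13)%360; d=np.arange(-12,13)
    ang=np.degrees(a[j])+(w[sl]*d).sum()/w[sl].sum()
    if fn:
        o=im[:,:,::-1].copy(); cv2.circle(o,(int(cx),int(cy)),3,(0,0,255),-1); t=np.radians(ang)
        cv2.line(o,(int(cx),int(cy)),(int(cx+90*np.sin(t)),int(cy-90*np.cos(t))),(0,0,255),1); cv2.imwrite(fn,o)
    return ang,(cx,cy),stt[i][:4],prof.min(),np.median(prof)
E
python3 - <<'E'
from h import *
s=snapshot("top");s2=snapshot("side")
for q,f in((s,"l1"),(s2,"l2")):print(needle(q,f"pics/{f}.png"))
a=cv2.imread("pics/l1.png");b=cv2.imread("pics/l2.png");cv2.imwrite("pics/l3.png",np.hstack([a,b]))
E
```

```text
(np.float64(32.68002112662563), (np.float64(174.79094291143645), np.float64(191.50812300939432)), array([ 74,  77, 205, 283], dtype=int32), np.float32(147.26888), np.float32(203.2615))
(np.float64(38.77462902094045), (np.float64(178.1481426059631), np.float64(176.98114548651378)), array([ 84,  79, 192, 193], dtype=int32), np.float32(80.01186), np.float32(168.15439))
```

View pics/l3.png

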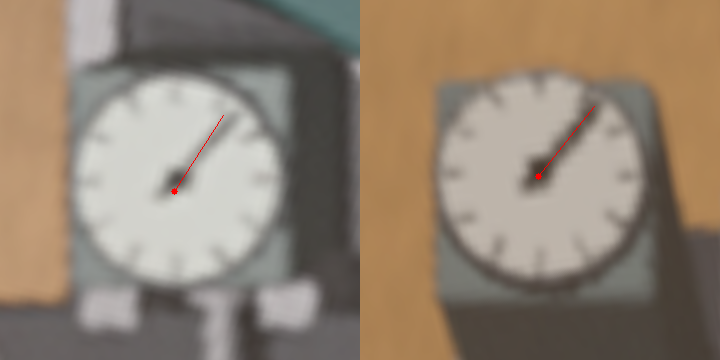

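send_rows(rows=[13.5, 47.8, 0, 0, 0, 10, 0.42, 13.5, 47.8, 0, 0, 0, 10, 0.42, 13.5, 47.8, 0, 0, 0, 10, 0.42, 13.5, 47.8, 0, 0, 0, 10, 0.42, 13.5, 47.8, 0, 0, 0, 10, 0.42, 13.5, 47.8, 0, 0, 0, 10, 0.42, 0, 0, 0, 0, 0, 10, 0.42, 0, 0, 0, 0, 0, 10, 0.42])

```text
time: 24.3
tool_pos: [0.5891, 0.1845, 0.1581]
ee_rot: [-3.141, -0.0, 1.638]
wrist_force: [0.1, 0.7, 0.3]
width: 0.0398
```

```bash
python3 - <<'E'
from h import *
s2=snapshot("side");s=snapshot("top");o=get_obs();print(o["time"],o["tool_pos"],o["ee_rot"],o["width"])
print(p2w(s2,[[150+46.3-.4,200+108.9-.4]],.101))
cv2.imwrite("pics/m.png",np.hstack([s["color"][:,:,::-1][100:330,60:340],s2["color"][:,:,::-1][180:410,100:380]]))
E
```

```text
24.4 [0.58917727 0.18375236 0.15827741] [-3.14098497e+00 -7.58566887e-05  1.63065510e+00] 0.03962165322792805
[[0.58963335 0.18012913 0.101     ]]
```

View pics/m.png

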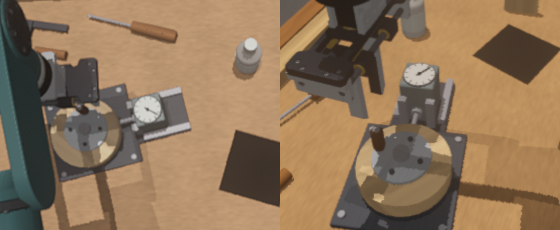

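send_rows(rows=[0, -1, -25, 0, 0, 10, 0.42, 0, 0, -25, 0, 0, 0, 0.42, 0, 0, -25, 0, 0, 0, 0.42, 0, 0, -16, 0, 0, 0, 0.42, 0, 0, -1, 0, 0, 0, 0.42, 0, 0, 0, 0, 0, 0, 0, 0, 0, 0, 0, 0, 0, 0, 0, 0, 0, 0, 0, 0, 0])

```text
time: 25.4
tool_pos: [0.5901, 0.1817, 0.0681]
ee_rot: [3.139, -0.0, 1.803]
wrist_force: [0.5, 0.4, 2.1]
width: 0.0186
```

```bash
cat >> h.py <<'E'
def needle2(s,fn=None):
    im=rect(s,SL(0,-.133,.094)[:2],.094,half=.035,n=420); g=im.astype(np.float32).min(2); n=420; px=n/.07
    # dark ring edge of dial: search centre maximising bright disc - dark ring
    best=None
    ring=np.radians(np.arange(0,360,4.))
    for cx in np.arange(192,230,2.):
        for cy in np.arange(192,230,2.):
            def smp(r): return cv2.remap(g,(cx+r*px*np.sin(ring)).astype(np.float32)[None],(cy-r*px*np.cos(ring)).astype(np.float32)[None],cv2.INTER_LINEAR)[0]
            v=np.median(smp(.0235)-smp(.0265))+ (smp(.0235)-smp(.0265)).mean()
            if best is None or v>best[0]: best=(v,cx,cy)
    _,cx,cy=best
    b=np.median(g[int(cy)-100:int(cy)+100,int(cx)-100:int(cx)+100])
    Y,X=np.mgrid[:n,:n]; R=np.hypot(X-cx,Y-cy)/px
    T=np.arctan2(X-cx,-(Y-cy))
    w=np.clip(b-15-g,0,None)*((R>.006)&(R<.017))
    a=np.radians(np.arange(0,360,1.)); H=np.histogram(np.degrees(T)%360,bins=np.arange(0,361,1),weights=w)[0]
    Hs=np.convolve(np.r_[H,H,H],np.ones(9),"same")[360:720]; j=np.argmax(Hs)+.5
    d=(np.degrees(T)%360-j+180)%360-180; m=np.abs(d)<14
    ang=j+(w*m*d).sum()/(w*m).sum()
    if fn:
        o=im[:,:,::-1].copy(); t=np.radians(ang); cv2.circle(o,(int(cx),int(cy)),int(.025*px),(255,0,0),1)
        for r0,r1 in((.0,.003),(.019,.03)): cv2.line(o,(int(cx+r0*px*np.sin(t)),int(cy-r0*px*np.cos(t))),(int(cx+r1*px*np.sin(t)),int(cy-r1*px*np.cos(t))),(0,0,255),1)
        cv2.imwrite(fn,o)
    return ang,(cx-210)/px*1e3,(cy-210)/px*1e3
def look(tag):
    s=snapshot("top");s2=snapshot("side");o=get_obs();p=o["tool_pos"]
    print("t %.2f"%o["time"],"tcp",p.round(4),"F",np.round(o["wrist_force"],1),"w",round(o["width"],4))
    d=np.array(p[:2])-ST[:2]; print("knob ang world %.1f wheel %.1f r %.1fmm"%(np.degrees(np.arctan2(d[1],d[0])),np.degrees(np.arctan2(d[1],d[0])-ST[2]),np.hypot(*d)*1e3))
    for q,f in((s,"T"),(s2,"S")):
        a=needle2(q,f"pics/n{f}.png");print(f,"needle %.1f deg = %.2f mm; dial off %.1f %.1f"%(a[0],np.radians(a[0])/.25,a[1],a[2]))
    cv2.imwrite(f"pics/{tag}.png",np.hstack([cv2.imread("pics/nT.png"),cv2.imread("pics/nS.png")])[:, :]) 
    im=cv2.imread(f"pics/{tag}.png"); cv2.imwrite(f"pics/{tag}.png",cv2.resize(im,None,fx=.8,fy=.8))
E
python3 -c "
from h import *
look('o1')"
```

```text
t 25.50 tcp [0.5902 0.1817 0.0681] F [-0.3  0.6  3.1] w 0.0183
knob ang world -0.2 wheel -13.5 r 36.5mm
T needle 41.6 deg = 2.91 mm; dial off -1.0 0.0
S needle 38.2 deg = 2.67 mm; dial off 0.0 -1.0
```

View pics/o1.png

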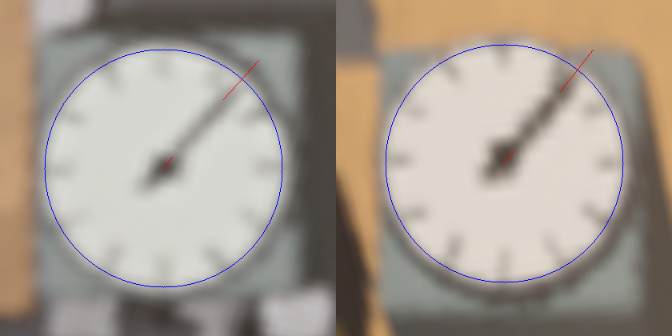

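```bash
python3 - <<'E'
import numpy as np
for k in range(6):
    p=np.radians(k*60+np.arange(9)*7.5); d=np.c_[np.diff(36*np.cos(p)),np.diff(36*np.sin(p))].round(2)
    print(k*60,d.tolist())
E
```

```text
0 [[-0.31, 4.7], [-0.92, 4.62], [-1.51, 4.46], [-2.08, 4.22], [-2.62, 3.92], [-3.1, 3.54], [-3.54, 3.1], [-3.92, 2.62]]
60 [[-4.22, 2.08], [-4.46, 1.51], [-4.62, 0.92], [-4.7, 0.31], [-4.7, -0.31], [-4.62, -0.92], [-4.46, -1.51], [-4.22, -2.08]]
120 [[-3.92, -2.62], [-3.54, -3.1], [-3.1, -3.54], [-2.62, -3.92], [-2.08, -4.22], [-1.51, -4.46], [-0.92, -4.62], [-0.31, -4.7]]
180 [[0.31, -4.7], [0.92, -4.62], [1.51, -4.46], [2.08, -4.22], [2.62, -3.92], [3.1, -3.54], [3.54, -3.1], [3.92, -2.62]]
240 [[4.22, -2.08], [4.46, -1.51], [4.62, -0.92], [4.7, -0.31], [4.7, 0.31], [4.62, 0.92], [4.46, 1.51], [4.22, 2.08]]
300 [[3.92, 2.62], [3.54, 3.1], [3.1, 3.54], [2.62, 3.92], [2.08, 4.22], [1.51, 4.46], [0.92, 4.62], [0.31, 4.7]]
```

send_rows(rows=[-0.3, 4.7, 0, 0, 0, 0, 0, -0.9, 4.6, 0, 0, 0, 0, 0, -1.5, 4.5, 0, 0, 0, 0, 0, -2.1, 4.2, 0, 0, 0, 0, 0, -2.6, 3.9, 0, 0, 0, 0, 0, -3.1, 3.5, 0, 0, 0, 0, 0, -3.5, 3.1, 0, 0, 0, 0, 0, -3.9, 2.6, 0, 0, 0, 0, 0])

```text
time: 26.5
tool_pos: [0.5727, 0.2122, 0.068]
ee_rot: [3.138, 0.002, 1.803]
wrist_force: [1.3, -3.2, 5.4]
width: 0.0182
```

```bash
python3 -c "
from h import *
look('o2')"
```

```text
t 26.60 tcp [0.572  0.2126 0.068 ] F [-1.2 -1.8  5.5] w 0.0184
knob ang world 59.3 wheel 46.0 r 35.8mm
T needle 119.1 deg = 8.31 mm; dial off -1.0 0.0
S needle 117.3 deg = 8.19 mm; dial off 0.3 -1.0
```

View pics/o2.png

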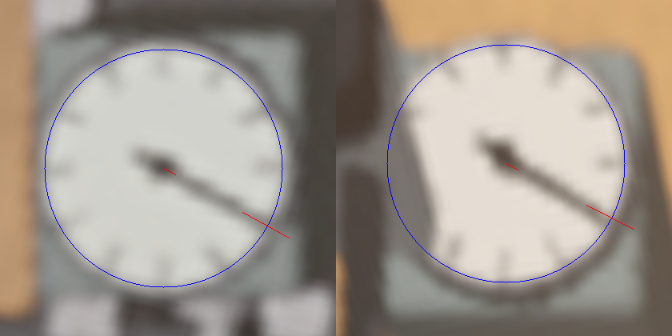

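send_rows(rows=[-4.2, 2.1, 0, 0, 0, 0, 0, -4.5, 1.5, 0, 0, 0, 0, 0, -4.6, 0.9, 0, 0, 0, 0, 0, -4.7, 0.3, 0, 0, 0, 0, 0, -4.7, -0.3, 0, 0, 0, 0, 0, -4.6, -0.9, 0, 0, 0, 0, 0, -4.5, -1.5, 0, 0, 0, 0, 0, -4.2, -2.1, 0, 0, 0, 0, 0])

```text
time: 27.6
tool_pos: [0.5371, 0.2131, 0.068]
ee_rot: [3.137, -0.0, 1.803]
wrist_force: [3.5, -0.2, 5.5]
width: 0.0179
```

```bash
python3 -c "
from h import *
look('o3')"
```

```text
t 27.70 tcp [0.5363 0.2126 0.068 ] F [ 1.7 -2.1  6.1] w 0.0183
knob ang world 119.5 wheel 106.1 r 35.4mm
T needle 185.2 deg = 12.93 mm; dial off -1.3 0.0
S needle 208.6 deg = 14.56 mm; dial off 0.3 -1.3
```

View pics/o3.png

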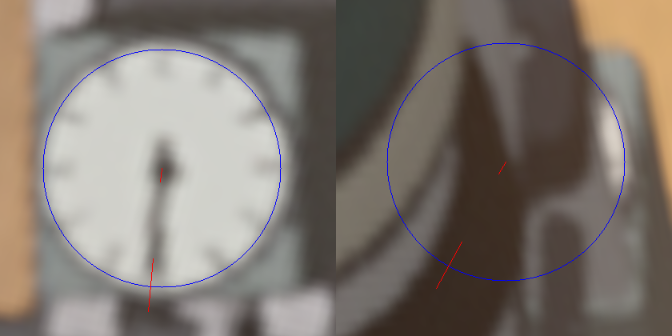

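send_rows(rows=[-3.9, -2.6, 0, 0, 0, 0, 0, -3.5, -3.1, 0, 0, 0, 0, 0, -3.1, -3.5, 0, 0, 0, 0, 0, -2.6, -3.9, 0, 0, 0, 0, 0, -2.1, -4.2, 0, 0, 0, 0, 0, -1.5, -4.5, 0, 0, 0, 0, 0, -0.9, -4.6, 0, 0, 0, 0, 0, -0.3, -4.7, 0, 0, 0, 0, 0])

```text
time: 28.7
tool_pos: [0.5182, 0.1834, 0.068]
ee_rot: [3.138, -0.004, 1.804]
wrist_force: [1.6, 3.1, 6.7]
width: 0.0183
```

```bash
python3 -c "
from h import *
look('o4')"
```

```text
t 28.80 tcp [0.5181 0.1825 0.068 ] F [1.1 0.  7.2] w 0.0184
knob ang world 178.9 wheel 165.6 r 35.6mm
T needle 171.5 deg = 11.97 mm; dial off -1.3 0.0
S needle 184.5 deg = 12.88 mm; dial off -3.0 -3.0
```

send_rows(rows=[0.3, -4.7, 0, 0, 0, 0, 0, 0.9, -4.6, 0, 0, 0, 0, 0, 1.5, -4.5, 0, 0, 0, 0, 0, 2.1, -4.2, 0, 0, 0, 0, 0, 2.6, -3.9, 0, 0, 0, 0, 0, 3.1, -3.5, 0, 0, 0, 0, 0, 3.5, -3.1, 0, 0, 0, 0, 0, 3.9, -2.6, 0, 0, 0, 0, 0])

```text
time: 29.8
tool_pos: [0.5344, 0.1512, 0.068]
ee_rot: [-3.14, -0.002, 1.804]
wrist_force: [-3.0, -0.1, 10.9]
width: 0.0185
```

```bash
python3 -c "
from h import *
look('o5')"
```

```text
t 29.90 tcp [0.5352 0.1507 0.068 ] F [-1.3 -1.6  9. ] w 0.018
knob ang world -120.8 wheel -134.1 r 36.2mm
T needle 93.6 deg = 6.53 mm; dial off -1.0 0.0h.py:64: RuntimeWarning: invalid value encountered in scalar divide
  ang=j+(w*m*d).sum()/(w*m).sum()
Traceback (most recent call last):
  File "h.py", line 75, in look
    a=needle2(q,f"pics/n{f}.png");print(f,"needle %.1f deg = %.2f mm; dial off %.1f %.1f"%(a[0],np.radians(a[0])/.25,a[1],a[2]))
  File "h.py", line 67, in needle2
    for r0,r1 in((.0,.003),(.019,.03)): cv2.line(o,(int(cx+r0*px*np.sin(t)),int(cy-r0*px*np.cos(t))),(int(cx+r1*px*np.sin(t)),int(cy-r1*px*np.cos(t))),(0,0,255),1)
                                                    ~~~^^^^^^^^^^^^^^^^^^^^
ValueError: cannot convert float NaN to integer
```

View pics/o4.png

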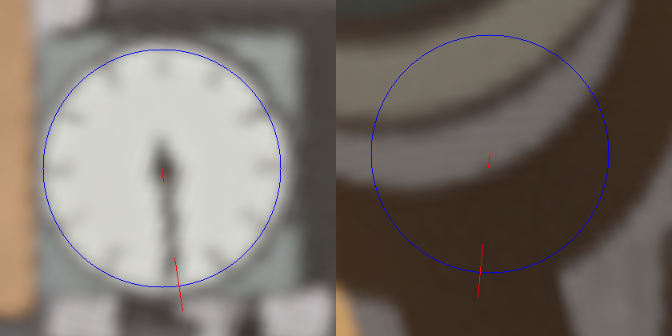

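```bash
sed -i 's/for q,f in((s,"T"),(s2,"S")):/for q,f in((s,"T"),):/; s/np.hstack(\[cv2.imread("pics\/nT.png"),cv2.imread("pics\/nS.png")\])\[:, :\]/cv2.imread("pics\/nT.png")/' h.py; sed -i 's/s2=snapshot("side");o=get_obs();p=/o=get_obs();p=/' h.py; tail -9 h.py
```

```text
return ang,(cx-210)/px*1e3,(cy-210)/px*1e3
def look(tag):
    s=snapshot("top");o=get_obs();p=o["tool_pos"]
    print("t %.2f"%o["time"],"tcp",p.round(4),"F",np.round(o["wrist_force"],1),"w",round(o["width"],4))
    d=np.array(p[:2])-ST[:2]; print("knob ang world %.1f wheel %.1f r %.1fmm"%(np.degrees(np.arctan2(d[1],d[0])),np.degrees(np.arctan2(d[1],d[0])-ST[2]),np.hypot(*d)*1e3))
    for q,f in((s,"T"),):
        a=needle2(q,f"pics/n{f}.png");print(f,"needle %.1f deg = %.2f mm; dial off %.1f %.1f"%(a[0],np.radians(a[0])/.25,a[1],a[2]))
    cv2.imwrite(f"pics/{tag}.png",cv2.imread("pics/nT.png")) 
    im=cv2.imread(f"pics/{tag}.png"); cv2.imwrite(f"pics/{tag}.png",cv2.resize(im,None,fx=.8,fy=.8))
```

send_rows(rows=[4.2, -2.1, 0.7, 0, 0, 0, 0, 4.5, -1.5, 0.7, 0, 0, 0, 0, 4.6, -0.9, 0.6, 0, 0, 0, 0, 4.7, -0.3, 0, 0, 0, 0, 0, 4.7, 0.3, 0, 0, 0, 0, 0, 4.6, 0.9, 0, 0, 0, 0, 0, 4.5, 1.5, 0, 0, 0, 0, 0, 4.2, 2.1, 0, 0, 0, 0, 0])

```text
time: 30.9
tool_pos: [0.5718, 0.15, 0.0681]
ee_rot: [-3.141, 0.001, 1.803]
wrist_force: [-0.7, -3.1, -0.8]
width: 0.0183
```

```bash
python3 -c "
from h import *
look('o6')"
```

```text
t 30.95 tcp [0.5725 0.1504 0.0681] F [ 0.6 -3.4 -0.8] w 0.0183
knob ang world -59.2 wheel -72.5 r 36.6mm
T needle 26.5 deg = 1.85 mm; dial off -0.7 -0.7
```

send_rows(rows=[3.9, 2.6, 0, 0, 0, 0, 0, 3.5, 3.1, 0, 0, 0, 0, 0, 3.1, 3.5, 0, 0, 0, 0, 0, 2.6, 3.9, 0, 0, 0, 0, 0, 2.1, 4.2, 0, 0, 0, 0, 0, 1.5, 4.5, 0, 0, 0, 0, 0, 0.9, 4.6, 0, 0, 0, 0, 0, 0.3, 4.7, 0, 0, 0, 0, 0])

```text
time: 31.95
tool_pos: [0.59, 0.1822, 0.0682]
ee_rot: [3.14, -0.001, 1.804]
wrist_force: [3.2, -2.6, -6.3]
width: 0.018
```

```bash
python3 -c "
from h import *
look('o7')"
```

```text
t 32.00 tcp [0.59   0.1831 0.0682] F [ 5.3 -0.1 -7.2] w 0.0183
knob ang world 2.0 wheel -11.4 r 36.3mm
T needle 42.2 deg = 2.95 mm; dial off -1.0 0.0
```

View pics/o7.png

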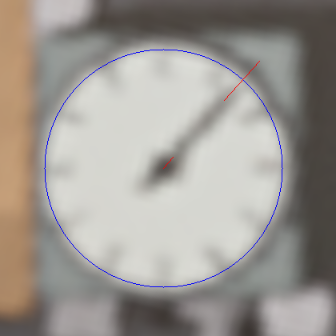

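```bash
python3 - <<'E'
import numpy as np
a=np.radians([-13.5,46,106.1,165.6,225.9,287.5,348.6]);y=np.array([2.91,8.31,12.93,11.97,6.53,1.85,2.95])
A=np.c_[np.ones(7),np.cos(a),np.sin(a)];c,r,_,_=np.linalg.lstsq(A,y,rcond=None)
print(c,np.hypot(*c[1:]),np.degrees(np.arctan2(c[2],c[1])),(A@c-y).round(2))
E
```

```text
[ 7.40525904 -3.54715221  4.69565446] 5.884850006683715 127.06782516455229 [-0.05  0.01 -0.03  0.04 -0.03  0.01  0.05]
```

send_rows(rows=[-0.3, 4.7, -0.4, 0, 0, 0, 0, -0.9, 4.6, -0.4, 0, 0, 0, 0, -1.5, 4.5, 0, 0, 0, 0, 0, -2.1, 4.2, 0, 0, 0, 0, 0, -2.6, 3.9, 0, 0, 0, 0, 0, -3.1, 3.5, 0, 0, 0, 0, 0, -3.5, 3.1, 0, 0, 0, 0, 0, -3.9, 2.6, 0, 0, 0, 0, 0])

```text
time: 33.0
tool_pos: [0.5712, 0.2129, 0.0682]
ee_rot: [3.141, -0.0, 1.804]
wrist_force: [3.8, 1.1, -2.6]
width: 0.0184
```

send_rows(rows=[-4.2, 2.1, 0, 0, 0, 0, 0, -4.5, 1.5, 0, 0, 0, 0, 0, -4.6, 0.9, 0, 0, 0, 0, 0, -4.7, 0.3, 0, 0, 0, 0, 0, -4.7, -0.3, 0, 0, 0, 0, 0, -4.6, -0.9, 0, 0, 0, 0, 0, -4.5, -1.5, 0, 0, 0, 0, 0, -4.2, -2.1, 0, 0, 0, 0, 0])

```text
time: 34.0
tool_pos: [0.5355, 0.2122, 0.0681]
ee_rot: [3.141, 0.0, 1.803]
wrist_force: [3.6, -0.7, -0.9]
width: 0.0184
```

```bash
python3 -c "
from h import *
look('o8')"
```

```text
t 34.05 tcp [0.5348 0.2117 0.0681] F [ 2.1 -2.1 -0. ] w 0.0181
knob ang world 122.3 wheel 108.9 r 35.4mm
T needle 189.1 deg = 13.20 mm; dial off -1.0 0.0
```

send_rows(rows=[-2.3, -1.6, 0, 0, 0, 0, 0, -2.3, -1.8, 0, 0, 0, 0, 0, -2, -2, 0, 0, 0, 0, 0, -1.9, -2.1, 0, 0, 0, 0, 0, 0, 0, 0, 0, 0, 0, 0, 0, 0, 0, 0, 0, 0, 0, 0, 0, 0, 0, 0, 0, 0, 0, 0, 0, 0, 0, 0, 0])

```text
time: 35.05
tool_pos: [0.5267, 0.2047, 0.068]
ee_rot: [-3.141, 0.0, 1.804]
wrist_force: [1.1, -3.1, 2.2]
width: 0.0183
```

```bash
python3 -c "
from h import *
look('o9')"
```

```text
t 35.10 tcp [0.5267 0.2047 0.0681] F [ 0.9 -2.9  2.3] w 0.0184
knob ang world 139.6 wheel 126.3 r 35.4mm
T needle 189.5 deg = 13.23 mm; dial off -1.3 0.0
```

View pics/o9.png

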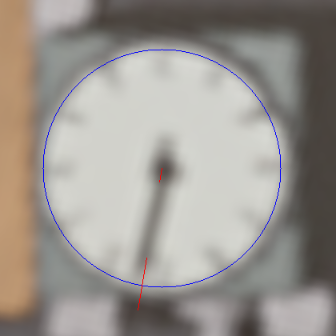

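send_rows(rows=[0, 0, 0, 0, 0, 0, 0.32, 0, 0, 0, 0, 0, 0, 0.32, 0, 0, 0, 0, 0, 0, 0.32, 0, 0, 0, 0, 0, 0, 0.32, 0, 0, 10, 0, 0, 0, 0.32, 0, 0, 20, 0, 0, 0, 0.32, 0, 0, 25, 0, 0, 0, 0.32, 0, 0, 25, 0, 0, 0, 0.32])

```text
time: 36.1
tool_pos: [0.5271, 0.2051, 0.1495]
ee_rot: [3.141, -0.0, 1.803]
wrist_force: [0.1, -0.6, 0.0]
width: 0.0304
```

send_rows(rows=[0, 0, 20, 0, 0, 0, 0.32, -25, 0, 20, 0, 0, 0, 0.32, -40, 0, 10, 0, 0, 0, 0.32, -40, 0, 0, 0, 0, 0, 0.32, -40, 0, 0, 0, 0, 0, 0.32, -20, 0, 0, 0, 0, 0, 0.32, 0, 0, 0, 0, 0, 0, 0.32, 0, 0, 0, 0, 0, 0, 0.32])

```text
time: 37.1
tool_pos: [0.3627, 0.2051, 0.1984]
ee_rot: [3.14, -0.0, 1.803]
wrist_force: [-0.1, 0.0, -0.3]
width: 0.03
```

```bash
python3 -c "
from h import *
look('p1')
s=snapshot('top');s2=snapshot('side')
print(needle2(s2))
cv2.imwrite('pics/p2.png',np.hstack([cv2.resize(s['color'][:,:,::-1][150:300,80:270],None,fx=2,fy=2),cv2.resize(s2['color'][:,:,::-1][240:390,130:320],None,fx=2,fy=2)]))
"
```

```text
t 37.15 tcp [0.3628 0.205  0.1982] F [0.2 0.8 0.5] w 0.0299
knob ang world 173.1 wheel 159.7 r 192.3mm
T needle 191.0 deg = 13.34 mm; dial off -1.0 0.0
(np.float64(195.00535631853668), np.float64(0.0), np.float64(-1.0000000000000002))
```

View pics/p2.png

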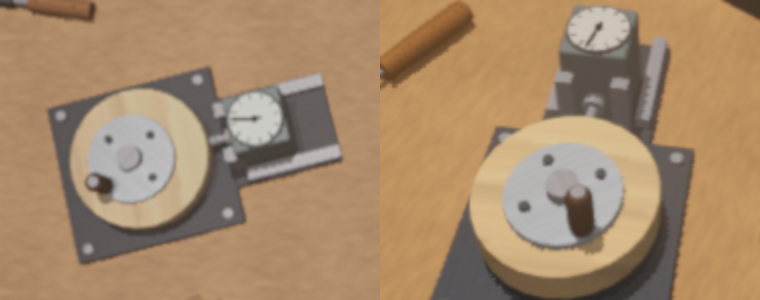

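View pics/p1.png

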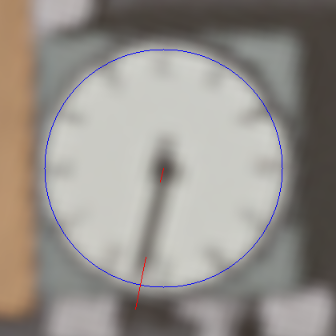

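send_rows(rows=[29.5, -27.2, 0, 0, 0, 0, 0, 29.5, -27.2, 0, 0, 0, 0, 0, 29.5, -27.2, 0, 0, 0, 0, 0, 29.5, -27.2, 0, 0, 0, 0, 0, 29.5, -27.2, 0, 0, 0, 0, 0, 29.5, -27.2, 0, 0, 0, 0, 0, 29.5, -27.2, 0, 0, 0, 0, 0, 29.5, -27.2, 0, 0, 0, 0, 0])

```text
time: 38.25
tool_pos: [0.5994, -0.014, 0.1971]
ee_rot: [-3.141, -0.001, 1.803]
wrist_force: [0.0, 0.3, -0.4]
width: 0.0004
```

send_rows(rows=[0, 0, -30, 0, 0, 0, 0, 0, 0, -30, 0, 0, 0, 0, 0, 0, -30, 0, 0, 0, 0, 0, 0, -30, 0, 0, 0, 0, 0, 0, -25, 0, 0, 0, 0, 0, 0, -17, 0, 0, 0, 0, 0, 0, 0, 0, 0, 0, 0, 0, 0, 0, 0, 0, 0, 0])

```text
time: 39.25
tool_pos: [0.5989, -0.0128, 0.0369]
ee_rot: [3.14, 0.001, 1.803]
wrist_force: [-0.2, -0.6, 0.5]
width: 0.0004
```

```bash
python3 -c "
from h import *
s2=snapshot('side');o=get_obs();p=o['tool_pos'];print(p,o['wrist_force'],o['ee_rot'],o['width'])
d=p[:2]-np.array(ST[:2]);c,q=np.cos(ST[2]),np.sin(ST[2]);print('loc',c*d[0]+q*d[1],-q*d[0]+c*d[1])
crop(s2,'pics/q.png',170,130,310,300,3.5)
"
```

```text
[ 0.59914294 -0.01277312  0.03737436] [0.01877724 0.07983309 0.8557215 ] [3.13908628e+00 8.18512578e-04 1.80336726e+00] 0.0006665011553817002
loc -0.0006515193418412113 -0.19980824414516268
```

View pics/q.png

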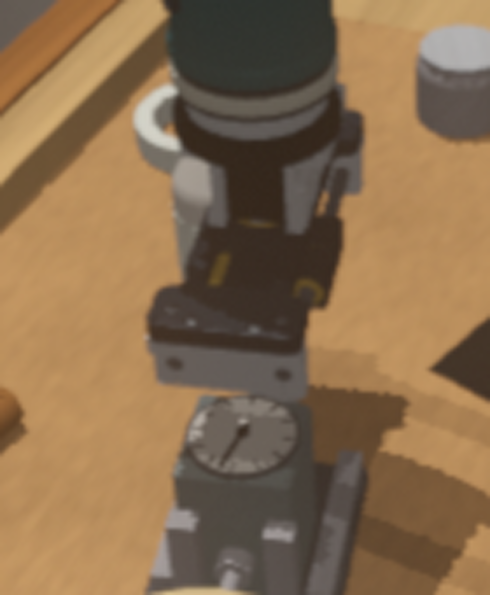

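send_rows(rows=[-1.2, 4.9, 0, 0, 0, 0, 0, -1.2, 4.9, 0, 0, 0, 0, 0, -1.1, 4.8, 0, 0, 0, 0, 0, -0.9, 3.9, 0, 0, 0, 0, 0, -0.5, 2, 0, 0, 0, 0, 0, -0.4, 1.5, 0, 0, 0, 0, 0, -0.2, 1, 0, 0, 0, 0, 0, 0, 0, 0, 0, 0, 0, 0])

```text
time: 40.3
tool_pos: [0.5925, 0.0104, 0.0359]
ee_rot: [-3.142, -0.0, 1.803]
wrist_force: [-0.4, -0.4, -0.2]
width: 0.0005
```

send_rows(rows=[-0.2, 1, 0, 0, 0, 0, 0, 0, 0, 0, 0, 0, 0, 0, -0.2, 1, 0, 0, 0, 0, 0, 0, 0, 0, 0, 0, 0, 0, -0.1, 0.5, 0, 0, 0, 0, 0, 0, 0, 0, 0, 0, 0, 0, 0, 0, 0, 0, 0, 0, 0, 0, 0, 0, 0, 0, 0, 0])

```text
time: 41.3
tool_pos: [0.5922, 0.0119, 0.0362]
ee_rot: [3.141, 0.002, 1.803]
wrist_force: [0.6, -4.3, 1.1]
width: 0.0007
```

```bash
python3 -c "
from h import *
look('r1')"
```

```text
t 41.35 tcp [0.5922 0.0119 0.0362] F [ 0.9 -5.4  0.3] w 0.0006
knob ang world -77.2 wheel -90.6 r 174.2mm
T needle 38.2 deg = 2.67 mm; dial off -1.3 0.3
```

send_rows(rows=[-0.2, 1, 0, 0, 0, 0, 0, 0, 0, 0, 0, 0, 0, 0, -0.2, 1, 0, 0, 0, 0, 0, 0, 0, 0, 0, 0, 0, 0, 0, 0, 0, 0, 0, 0, 0, 0, 0, 0, 0, 0, 0, 0, 0, 0, 0, 0, 0, 0, 0, 0, 0, 0, 0, 0, 0, 0])

```text
time: 42.35
tool_pos: [0.5923, 0.0118, 0.0362]
ee_rot: [3.141, 0.005, 1.802]
wrist_force: [1.7, -9.9, -0.6]
width: 0.0005
```

```bash
python3 -c "
from h import *
look('r2')
s2=snapshot('side');print(needle2(s2,'pics/r3.png'))"
```

```text
t 42.40 tcp [0.5923 0.0118 0.0363] F [  1.  -10.1  -0.3] w 0.0001
knob ang world -77.2 wheel -90.5 r 174.3mm
T needle 35.6 deg = 2.48 mm; dial off -0.7 1.0
(np.float64(199.44563732456618), np.float64(0.0), np.float64(-0.33333333333333337))
```

View pics/r3.png

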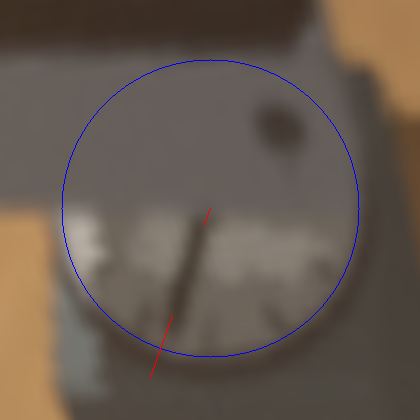

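send_rows(rows=[0.5, -2, 0, 0, 0, 0, 0, 1.2, -5, 0, 0, 0, 0, 0, 2, -9, 0, 0, 0, 0, 0, 3, -13, 0, 0, 0, 0, 0, 0, 0, 25, 0, 0, 0, 0, 0, 0, 40, 0, 0, 0, 0, 0, 0, 45, 0, 0, 0, 0, 0, 0, 30, 0, 0, 0, 0])

```text
time: 43.45
tool_pos: [0.5991, -0.0147, 0.1786]
ee_rot: [3.139, 0.001, 1.803]
wrist_force: [0.7, 0.5, -0.8]
width: 0.0006
```

send_rows(rows=[-20, -30, 0, 0, 0, 0, 0, -30, -40, 0, 0, 0, 0, 0, -30, -40, 0, 0, 0, 0, 0, -30, -40, 0, 0, 0, 0, 0, -20, -20, 0, 0, 0, 0, 0, 0, 0, 0, 0, 0, 0, 0, 0, 0, 0, 0, 0, 0, 0, 0, 0, 0, 0, 0, 0, 0])

```text
time: 44.45
tool_pos: [0.4689, -0.1833, 0.1758]
ee_rot: [3.141, -0.001, 1.805]
wrist_force: [-0.0, 0.7, -0.6]
width: 0.0004
```

```bash
python3 -c "
from h import *
look('s1')
s=snapshot('top');s2=snapshot('side')
print(needle2(s2))
cv2.imwrite('pics/s2.png',np.hstack([cv2.resize(s['color'][:,:,::-1][150:300,80:270],None,fx=2,fy=2),cv2.resize(s2['color'][:,:,::-1][240:390,130:320],None,fx=2,fy=2)]))
"
```

```text
t 44.50 tcp [ 0.4689 -0.1833  0.1758] F [-0.3 -0.2  0. ] w 0.0004
knob ang world -103.1 wheel -116.4 r 374.8mm
T needle 191.0 deg = 13.33 mm; dial off -1.0 0.0
(np.float64(195.0073929872241), np.float64(0.0), np.float64(-1.0000000000000002))
```

View pics/s2.png

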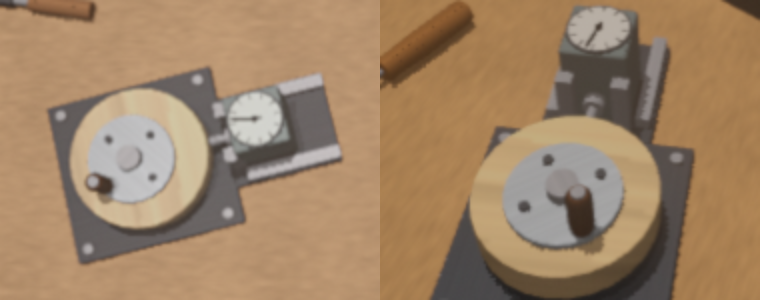

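Both views show the indicator upright against both posts. The reading is unchanged at the peak (top view 191°, side view 195°), and the arm is clear.

```bash
python3 -c "
from bench import *
print(close_job())"
```

```text
the job is handed in; nothing more can be done
None
```

The job is done and handed in at about 44.5 s of the 67 s. The indicator stands released in the guide, home against the posts, and the wheel rests with its high spot under the plunger.

- **Placing:** I took the indicator out of the stall by its front and back faces and stood it on the pad. I re-gripped it by its sides, set it between the lips, slid it to the posts and let go.
- **Cranking:** I turned the wheel one full turn counter-clockwise, reading the dial about every 60°. A sine fitted the readings to within 0.05 mm and put the peak at wheel angle 127°. I turned on to about 126° and released the knob. The reading there was 13.3 mm, against a fitted peak of 13.29 mm.
- **Home check:** After cranking I pushed on the indicator's back with shut fingers, up to about 10 N, and it did not move. The dial position and reading were the same before and after, and it is upright in both views.

**Disagreements:**
- **Peak reading:** The two cameras differ slightly at the peak, about 13.3 mm from above and 13.6 mm from the side. Both are a little under the stated 14 mm or so, which I put down to the camera calibration, because the push test found no gap.
- **Force on the knob:** The vertical force while gripping it varied from about -7 N to +11 N, well below the limits.

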